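Stow the jigger in the bar cabinet's door and snap it shut

ROBOT

A 6-joint arm with a two-finger parallel gripper is mounted at the origin on the work surface. World frame = base frame: x ahead of the robot, y to its left, z up, the work surface at z = 0. Lengths are in mm, angles in rad, forces in N, time in s.
With the tool pointing down it reaches from about 275 to 1000 mm from the base axis. Payload 8.4 kg.
Tool frame: the origin (TCP) lies midway between the tips of the shut fingers; the grasp point (between the pads) lies 19 mm behind it; z points along the fingers, y is the line along which they close (so a half turn about z gives the same grasp; the last joint's range is limited). The gripper opens to 85 mm and grips with 20 to 120 N. Pads are 22 mm wide; open, the fingers measure 114 mm over their backs; the gripper's body (76 mm by 85 mm) begins 54 mm behind the grasp point. The pads swing forward as they close: fully open they stand 13 mm farther back than shut.
Start: joints at [-1.239, 0.353, 1.633, -0, 1.155, -0.002], TCP at [204.771, -590.506, 231.281] pointing down, gripper open.
Joint ranges: [-2.63, 2.63], [-0.92, 2.1], [0.06, 2.66], [-1.3, 4.44], [0, 2.69], [-3.02, 3.02]. Speed limits (rad/s): [2.22, 2.22, 2.79, 3.14, 3.14, 3.14].

INTERFACE

Orientations are given as [roll, pitch, yaw] about the fixed x, y, z axes, in that order (R = Rz(yaw) Ry(pitch) Rx(roll)).
In Python, from rig import r gives the robot as it stands.
- The arm moves only by the shell command python3 -m inch 'ROWS' [OPENING] [FORCE]. ROWS is JSON, a list that holds one entry, the list of rows, each a list of 6 numbers: the shift along the tool's x, y, z scaled (see below), then the turn, a rotation vector about the tool's x, y, z scaled (see below). In form: [[[tx, ty, tz, wx, wy, wz], ...]]. A call has 1 to 8 rows; each row is the pose to reach, as a shift and turn from the pose commanded when the call began, along the tool's axes at that moment, turning the shorter way round; what a row does not reach only later rows make up. The controller multiplies each number of a shift by 20 cm and each number of a turn by pi rad. A row lasts 1/12 s, in which the tool goes at most 41.7 mm and 7.16 degrees, less where a joint would pass 70% of its speed; a pose out of reach is approached as far as the arm can. A call with a number of a shift or a turn outside -1 to 1 is refused whole. A call with a gripper value outside its range is refused whole. OPENING is the gripper's target within -1 to 1 (fully open at 1, half-way at 0, shut at -1), set as the call begins (- or left out, the last holds). The fingers move at their own pace and stop on an object; FORCE is the grip in N (left out, the last holds). Time passes only in rows, so rows that repeat a pose let the fingers close. It gives the time, the measured TCP pose, the force, the opening and the grip force at its end, in the units of the state.
- r.sense(): the state, without advancing time (a new reading comes with each control period).
- r.grab_frame(name): name is "side" or "top"; returns the picture (480x640x3 uint8, red, green, blue); there is no depth.
- r.camera_info(name): a dict with "K" (3x3 intrinsics, pixels), "rvec" (rotation vector, rad) and "tvec" (3), from world to camera coordinates, as OpenCV has them. Camera axes: x right, y down, z forward; pixel columns grow to the right and rows downward; lengths in mm; the calibration is good to about 2 mm. A picture is of the moment at which its call begins. camera_info takes no time and is no camera call.
- r.sign_off(): hands the job in; it is judged then, once.
The state is a dict: "clock": time; "qpos": joint angles; "qvel": joint speeds; "joint_efforts": joint torques, N m; "eef_pos": TCP position; "tcp_rot": TCP orientation; "contact_force": force on the tool from outside, world axes, zero at the start; "wrist_torque": the same for the moment, N m; "opening": opening from 0.0 (shut) to 1.0 (fully open); "grasp_force": force on a finger pad.
Only numpy, scipy, OpenCV 4.12 (cv2) and the standard library are available. Lean on these libraries where they do the work, as an engineer would, in place of code of your own. Each camera call takes 0.05 s, during which the arm holds its last target. There are 200 camera calls.

TASK

Pull the little bar cabinet's door open through its roller catch until it stands well open, and stand the nickel jigger upright in the upper rack on the inside of the door: set it down, do not drop it. Then push the door gently shut until the sprung rollers snap it fully home and stop there, without slamming it or leaning on its rubber buffers, let go, and leave the other things on the mat undisturbed.

Things in the scene. Friction and masses are not known exactly. Their poses are not given: they have to be found in the camera images.
- cabinet: fixed dark sheet-steel bar cabinet, 170 deep x 220 wide x 210 mm high, top bare. Origin: centre of its underside, on the mat. Own x runs from front to back (the door is on the -x side), y to its left seen from the front, z up.
- door: the cabinet's brushed-steel door, 220 wide x 192 high x 14 mm thick, lower edge 14 mm up; starts shut. Origin on the upright hinge line (x -88, y 110 mm in the cabinet's frame) at underside level. Own -y runs along the door to the free edge, -x out of its outer face; inner face at x = 0. Shut, its axes are the cabinet's; opening turns it clockwise from above, up to 1.9 rad; it stays where left.
- pull_bar (a point): grip point on the door's chrome pull: upright round bar 10 mm thick, its axis 37 mm off the outer face, 112 to 198 mm above the cabinet's underside, with a level stand-off at each end. The point is on the axis, 180 mm up: x -51, y -172 mm in the door's frame; shut, x -139 mm in the cabinet's. Fingers fit from above on both sides of the bar along the door. Axes are the door's.
- rack_floor (a point): centre of the floor of the upper chrome rack on the door's inner face; open to above once the door is open. Inside 57 mm (along door x) by 107 mm (door y), walls 30 mm high, floor 100 mm above the cabinet's underside; x 29, y -104 mm in the door's frame, axes the door's. The door's upper edge is 106 mm above this floor: close the fingers along the door's y to have room.
- catch (a point): middle of the strike on the shut door, between the two sprung rollers in the cabinet that nip it, 190 mm from the hinge. Pulling free takes about 7 N at the bar over the first 2 mm. Closing: from 11 mm before shut the push needed at the bar rises, to about 13 N at 2 mm from shut; past that it falls away and the rollers snap the door home. Let go sooner and it springs back ajar.
- buffers: two small rubber domes on the front of the cabinet's free-side post that stop the shut door; they give well under 1 mm and must not be pressed with more than 15 N. The catch alone presses about 5 N, so a push at the bar must end below about 10 N once the door is home. Origin as the cabinet's.
- jigger: loose nickel bar jigger, 80 mm tall, about 0.12 kg, starts standing: foot 36 mm across, waist 18 mm across 37 mm up, upper cup a straight-sided open cylinder 40 mm across from 51 to 80 mm up. Grip it across the upper cup about 64 mm up. Origin: centre of its foot, z up.
- cup: bystander: blue enamel tin cup, 80 mm across, 75 mm high, handle at its own +y; origin at the centre of its underside
- stopper: bystander: stainless bottle stopper standing on its 36 mm head, 60 mm high, black rubber plug upward; origin at the centre of its underside
- mini_a: bystander: amber miniature bottle, 36 mm across, 105 mm high; origin at the centre of its underside
- mini_b: bystander: green miniature bottle, 36 mm across, 105 mm high; origin at the centre of its underside
- coaster_a: bystander: flat frosted glass coaster, 90 mm across, 7 mm thick; origin at the centre of its underside
- coaster_b: bystander: flat frosted glass coaster, 90 mm across, 7 mm thick; origin at the centre of its underside

How it is judged:
By the outcome, as a careful person would: the job done as asked, in the order asked, and still so for the second after the job is handed in, with the robot touching nothing.
It also fails if it takes over 72 s, if anything falls off the work surface, if the arm or the gripper's body presses on something with over 40 N, if the wrist force passes 120 N, or if a joint passes its speed limit or range.

## Working session

There is one attempt and no reset: what is moved stays moved. The work goes in short steps, Python scripts to look and compute and a shell command to move; the robot and the scene stay as the last step left them, time stands still between calls to the robot, and variables do not carry over. Pictures are saved under pics/ and viewed, at most 10 in all, crops included, and the job is handed in when it is done.

```bash
ls; mkdir -p pics; python3 - <<'E'
from rig import r
import cv2
for n in("side","top"):
    cv2.imwrite(f"pics/{n}0.png",r.grab_frame(n)[:,:,::-1]); print(r.camera_info(n))
print(r.sense())
E
```

```text
pics
{'K': array([[463.68006544,   0.        , 321.09053483],
       [  0.        , 463.68006544, 240.13637359],
       [  0.        ,   0.        ,   1.        ]]), 'rvec': array([ 2.45150308, -0.10522352,  0.01579498]), 'tvec': array([-564.97591709,  112.82080774,  914.07530583])}
{'K': array([[512.36166938,   0.        , 321.92220056],
       [  0.        , 512.36166938, 236.59624871],
       [  0.        ,   0.        ,   1.        ]]), 'rvec': array([ 2.19814636, -2.15644286,  0.08536006]), 'tvec': array([ -30.6881334 ,  607.12587213, 1266.10216525])}
{'clock': 0.1, 'qpos': array([-1.23937911e+00,  3.53545935e-01,  1.63405600e+00, -2.11543185e-05,
        1.15523686e+00, -2.40322015e-03]), 'qvel': array([ 0.00023139, -0.00020321, -0.00154817,  0.00034485,  0.00214746,
       -0.0014327 ]), 'joint_efforts': array([-1.79255130e-04, -6.06358981e+01, -3.42819500e+01, -5.35158665e-05,
        3.86592495e-03, -4.29864272e-06]), 'eef_pos': array([ 204.63438866, -590.08919162,  230.65896307]), 'tcp_rot': array([-3.14034647e+00,  1.63484261e-05,  3.33829002e-01]), 'contact_force': array([0.62209233, 0.13556613, 0.88343228]), 'wrist_torque': array([ 0.01944333, -0.00530352, -0.01766231]), 'grasp_force': 0.0, 'opening': 0.9951664582580675}
```

View pics/side0.png

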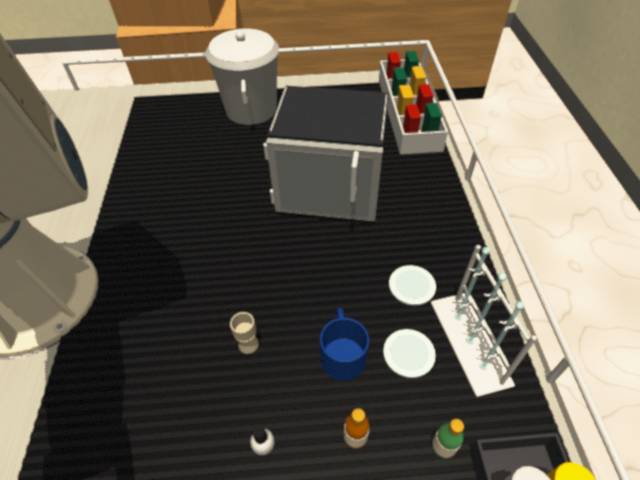

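View pics/top0.png

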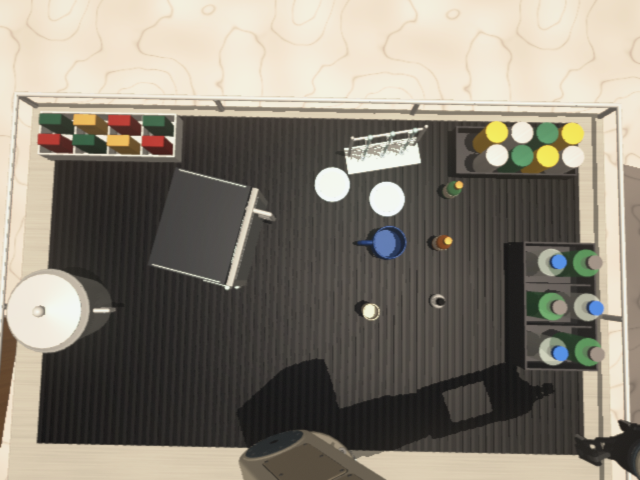

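The side view shows the cabinet with its door facing the camera (top plate roughly (272,135)-(385,90), pull at (354,175)) and the jigger at (245,335). The top view shows the cabinet top at (150-257,169-285), the pull at about (263,212) and the jigger at (370,312). I'll enlarge both for precise points.

```bash
python3 - <<'E'
import cv2,numpy as np
def crop(n,x,y,w,h,s):
    c=cv2.resize(cv2.imread(f"pics/{n}0.png")[y:y+h,x:x+w],None,fx=s,fy=s,interpolation=cv2.INTER_CUBIC)
    for i in range(0,w,10):
        cv2.line(c,(i*s,0),(i*s,8 if i%50 else 16),(0,255,255),1)
        if i%20==0: cv2.putText(c,str(x+i),(i*s,22),0,.35,(0,255,255),1)
    for i in range(0,h,10):
        cv2.line(c,(0,i*s),(8,i*s),(0,255,255),1)
        if i%20==0: cv2.putText(c,str(y+i),(10,i*s+4),0,.35,(0,255,255),1)
    return c
cv2.imwrite("pics/c1.png",np.hstack([crop("side",260,80,130,145,3),crop("top",145,160,135,145,3)]))
cv2.imwrite("pics/c2.png",np.hstack([crop("side",220,305,50,55,8),crop("top",350,290,50,55,8)]))
E
```

```text
(no output)
```

View pics/c1.png

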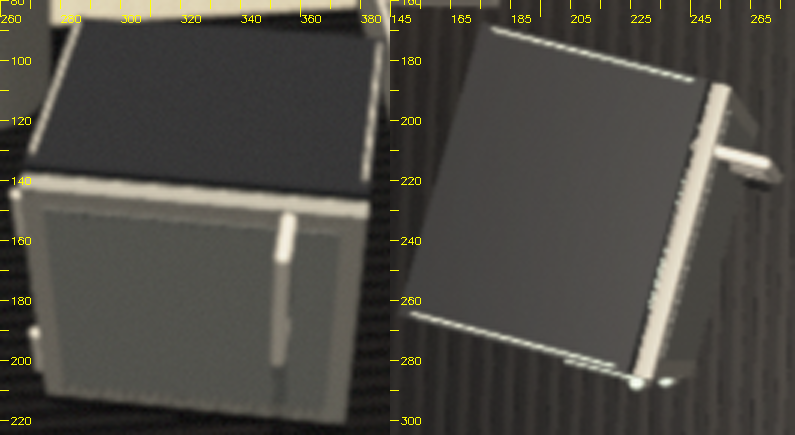

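View pics/c2.png

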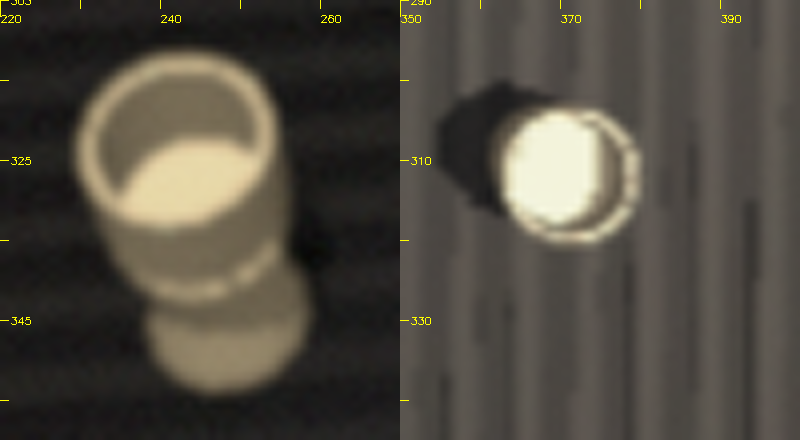

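The crops give cabinet corners, pull ends (side (356,151)/(353,202), top (272,214)) and jigger rim centres (side (242,322), top (371,312)). Next I fit poses.

```bash
cat > h.py <<'E'
from rig import r
import cv2,numpy as np
from scipy.optimize import least_squares
from scipy.spatial.transform import Rotation as R
C={n:r.camera_info(n) for n in("side","top")}
def proj(n,P): 
    c=C[n]; return cv2.projectPoints(np.float64(P).reshape(-1,3),c["rvec"],c["tvec"],c["K"],None)[0][:,0]
def tri(ps,pt):
    M=[C[n]["K"]@np.c_[cv2.Rodrigues(C[n]["rvec"])[0],C[n]["tvec"]] for n in("side","top")]
    X=cv2.triangulatePoints(M[0],M[1],np.float64(ps).reshape(2,1),np.float64(pt).reshape(2,1))[:,0]; X=X[:3]/X[3]
    return X,proj("side",X)[0]-ps,proj("top",X)[0]-pt
def goal(p,rot):
    "rows numbers to take TCP from sensed pose to p (mm), rot (Rotation)"
    s=r.sense(); A=R.from_euler("xyz",s["tcp_rot"])
    return np.r_[A.inv().apply(np.array(p)-s["eef_pos"])/200,(A.inv()*rot).as_rotvec()/np.pi]
E
python3 - <<'E'
from h import *
side=[((85,110,210),(286,88.3)),((85,-110,210),(386,94)),((-102,110,206),(267.3,143.3)),((-102,-110,206),(382.3,151.7)),((-102,110,14),(276,211)),((-102,-110,14),(375,220)),((-139,-62,198),(356.3,151)),((-139,-62,112),(352.7,201.7))]
top=[((85,-110,210),(179,169.3)),((85,110,210),(151.7,264.3)),((-102,-110,206),(259,189)),((-102,110,206),(233.3,286)),((-139,-62,198),(271.7,214.3))]
def res(q,flat=1):
    A=R.from_euler("z",q[2]); o=[]
    for n,L in(("side",side),("top",top)):
        P=A.apply([l[0] for l in L])+[q[0],q[1],q[3]]; o.append(proj(n,P)-[l[1] for l in L])
    o=np.vstack(o); return o.ravel() if flat else o
b=min((least_squares(res,[500,300,y,0],loss="soft_l1") for y in(1,1.5,2)),key=lambda s:s.cost)
print(b.x,b.cost);print(res(b.x,0).round(1))
print("pull",tri((356.3,151),(271.7,214.3)))
print("jig",tri((242.1,322.2),(371.4,311.9)))
E
```

```text
[610.28735841 241.86194116   1.34445166   3.12226498] 30.50450999124947
[[-0.4 -2. ]
 [ 3.  -0.5]
 [-0.7  0.1]
 [ 1.   1.3]
 [-0.1  1.5]
 [ 0.5  2.3]
 [-1.2 16.5]
 [ 0.6 -1.1]
 [-2.7 -1.6]
 [-2.7  1.5]
 [ 0.6 -0.4]
 [ 0.3  1.1]
 [-0.8  0.1]]
pull (array([636.45274507,  86.01654868, 244.62606664]), array([-1.42062779,  0.13276333]), array([ 0.08251847, -0.97205977]))
jig (array([ 424.88316348, -140.42942826,   83.37462407]), array([ 0.4711708 , -0.06723301]), array([0.03672945, 0.27341021]))
```

```bash
python3 - <<'E'
from h import *
side=[((-102,110,206),(267.3,143.3)),((-102,-110,206),(382.3,151.7)),((-102,110,14),(276,211)),((-102,-110,14),(375,220)),((-139,-62,198),(354.5,167.3)),((-139,-62,112),(352.7,201.7))]
top=[((-102,-110,206),(259,189)),((-102,110,206),(233.3,286)),((-139,-62,198),(271.7,214.3))]
def res(q,flat=1):
    A=R.from_euler("z",q[2]); o=[]
    for n,L in(("side",side),("top",top)):
        P=A.apply([l[0] for l in L])+[q[0],q[1],q[3] if len(q)>3 else 0]; o.append(proj(n,P)-[l[1] for l in L])
    o=np.vstack(o); return o.ravel() if flat else o
for q0 in([600,240,1.34],[600,240,1.34,0]):
    b=least_squares(res,q0,loss="soft_l1"); print(b.x,b.cost)
    A=R.from_euler("z",b.x[2]); print("pull",A.apply([-139,-62,180])[:2]+b.x[:2],"hinge",A.apply([-88,110,0])[:2]+b.x[:2])
print(res(b.x,0).round(1))
print("pull top",tri((354.5,167.3),(271.7,214.3)))
s=r.sense();print(R.from_euler("xyz",s["tcp_rot"]).as_matrix().round(3))
E
```

```text
[610.86080397 244.8406646    1.33977631] 6.263338782241014
pull [639.38676425  95.33725464] hinge [483.63372665 184.36529112]
[610.29402647 242.61573897   1.34160594   3.69462012] 4.951276807739037
pull [639.09347439  93.1647711 ] hinge [483.17780944 181.9076887 ]
[[-0.8 -0.5]
 [ 0.8  0.9]
 [-0.3  0.9]
 [ 0.3  1.9]
 [ 0.4 -0.3]
 [ 0.4 -1.5]
 [ 0.3 -0.3]
 [-0.2  1.2]
 [-1.2  0.3]]
pull top (array([638.83395165,  90.45768402, 203.51414447]), array([ 0.45786074, -0.04814938]), array([-0.02317142,  0.31256813]))
[[ 0.945  0.328 -0.   ]
 [ 0.328 -0.945  0.001]
 [-0.    -0.001 -1.   ]]
```

```bash
P='python3 -m inch'
$P '[[[1,-0.79,-0.1,0,0,0],[1,-0.79,-0.1,0,0,0],[1,-0.79,-0.1,0,0,0],[1,-0.79,-0.1,0,0,0],[1,-0.79,-0.1,0,0,0],[1,-0.79,-0.1,0,0,0],[1,-0.79,-0.1,0,0,0]]]' 1
$P '[[[1,-0.79,0,0,0,0],[1,-0.79,0,0,0,0],[1,-0.79,0,0,0,0],[1,-0.79,0,0,0,0],[1,-0.79,0,0,0,0],[1,-0.79,0,0,0,0],[1,-0.79,0,0,0,0]]]'
$P '[[[1,-0.79,0,0,0,-0.32],[1,-0.79,0,0,0,-0.32],[1,-0.79,0,0,0,-0.32],[1,-0.79,0,0,0,-0.32],[1,-0.79,0,0,0,-0.32],[1,-0.79,0,0,0,-0.32],[1,-0.79,0,0,0,-0.32],[1,-0.79,0,0,0,-0.32]]]'
python3 -c "
from h import *
print(goal([639,94.5,250],R.from_euler('xyz',[np.pi,0,1.34])).round(3), r.sense()['contact_force'])"
```

```text
clock: 0.68
eef_pos: [344.1, -371.0, 251.5]
tcp_rot: [-3.14, -0.001, 0.336]
contact_force: [0.0, 0.1, 0.3]
opening: 1.001
grasp_force: 0.0
clock: 1.27
eef_pos: [481.8, -156.3, 251.2]
tcp_rot: [-3.14, -0.002, 0.337]
contact_force: [-0.4, -0.3, 0.3]
opening: 0.998
grasp_force: 0.0
clock: 1.93
eef_pos: [617.4, 56.2, 250.5]
tcp_rot: [-3.141, -0.0, 1.343]
contact_force: [-0.1, 0.1, -0.8]
opening: 1.004
grasp_force: 0.0
[ 0.211  0.062  0.002 -0.    -0.     0.001] [-0.14563453  0.09780464 -0.84414581]
```

```bash
P='python3 -m inch'
$P '[[[0.21,0.06,0,0,0,0],[0.21,0.06,0,0,0,0],[0.21,0.06,0.2,0,0,0],[0.21,0.06,0.3,0,0,0],[0.21,0.06,0.4,0,0,0],[0.21,0.06,0.44,0,0,0],[0.21,0.06,0.44,0,0,0]]]' 0
$P '[[[0,0,0,0,0,0],[0,0,0,0,0,0],[0,0,0,0,0,0],[0,0,0,0,0,0],[0,0,0,0,0,0],[0,0,0,0,0,0],[0,0,0,0,0,0],[0,0,0,0,0,0]]]' -1 40
python3 -c "
from h import *
cv2.imwrite('pics/s1.png',np.hstack([cv2.resize(r.grab_frame('side')[60:240,240:420,::-1],(400,400)),cv2.resize(r.grab_frame('top')[140:320,140:320,::-1],(400,400))]))"
```

```text
clock: 2.52
eef_pos: [636.5, 91.5, 160.9]
tcp_rot: [-3.138, 0.002, 1.333]
contact_force: [-0.4, 0.0, -0.2]
opening: 0.502
grasp_force: 0.0
clock: 3.18
eef_pos: [638.8, 92.0, 164.9]
tcp_rot: [3.139, -0.001, 1.334]
contact_force: [-1.1, -0.6, 7.1]
opening: 0.101
grasp_force: 39.0
```

View pics/s1.png

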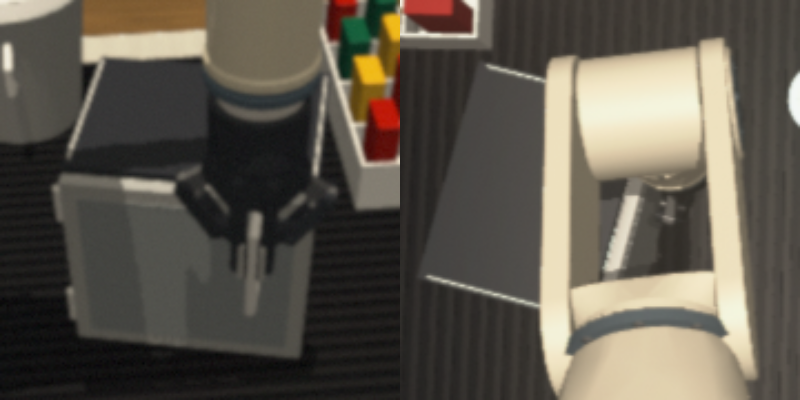

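The picture shows the pads closed round the bar (about (252,250) left panel). Now I'll table the arc rows in the tool's axes.

```bash
python3 -c "
from math import *
for t in [.01,.02,.03,.05,.07,.1,.13,.16,.2,.24,.28,.32,.36,.4]:
    c,s=cos(t),sin(t); print(t,round((51-51*c-172*s)/200,3),round((-172-51*s+172*c)/200,3),round(t/pi,4))"
```

```text
0.01 -0.009 -0.003 0.0032
0.02 -0.017 -0.005 0.0064
0.03 -0.026 -0.008 0.0095
0.05 -0.043 -0.014 0.0159
0.07 -0.06 -0.02 0.0223
0.1 -0.085 -0.03 0.0318
0.13 -0.109 -0.04 0.0414
0.16 -0.134 -0.052 0.0509
0.2 -0.166 -0.068 0.0637
0.24 -0.197 -0.085 0.0764
0.28 -0.228 -0.104 0.0891
0.32 -0.258 -0.124 0.1019
0.36 -0.287 -0.145 0.1146
0.4 -0.315 -0.167 0.1273
```

```bash
P='python3 -m inch'
$P '[[[-0.009,-0.003,0,0,0,0.0032],[-0.017,-0.005,0,0,0,0.0064],[-0.026,-0.008,0,0,0,0.0095],[-0.043,-0.014,0,0,0,0.0159],[-0.06,-0.02,0,0,0,0.0223],[-0.085,-0.03,0,0,0,0.0318],[-0.109,-0.04,0,0,0,0.0414],[-0.134,-0.052,0,0,0,0.0509]]]' -1 60
$P '[[[-0.043,-0.014,0,0,0,0.0159],[-0.085,-0.03,0,0,0,0.0318],[-0.134,-0.052,0,0,0,0.0509],[-0.166,-0.068,0,0,0,0.0637],[-0.197,-0.085,0,0,0,0.0764],[-0.228,-0.104,0,0,0,0.0891],[-0.258,-0.124,0,0,0,0.1019]]]'
```

```text
clock: 3.95
eef_pos: [622.3, 68.6, 164.9]
tcp_rot: [3.14, -0.002, 1.172]
contact_force: [-1.3, 1.0, 7.7]
opening: 0.099
grasp_force: 58.7
clock: 4.53
eef_pos: [579.0, 30.8, 164.9]
tcp_rot: [3.141, -0.002, 0.852]
contact_force: [-3.0, 5.3, 8.9]
opening: 0.097
grasp_force: 58.9
```

```bash
P='python3 -m inch'
$P '[[[-0.043,-0.014,0,0,0,0.0159],[-0.085,-0.03,0,0,0,0.0318],[-0.134,-0.052,0,0,0,0.0509],[-0.166,-0.068,0,0,0,0.0637],[-0.197,-0.085,0,0,0,0.0764],[-0.228,-0.104,0,0,0,0.0891],[-0.258,-0.124,0,0,0,0.1019],[-0.315,-0.167,0,0,0,0.1273]]]'
$P '[[[-0.043,-0.014,0,0,0,0.0159],[-0.085,-0.03,0,0,0,0.0318],[-0.134,-0.052,0,0,0,0.0509],[-0.166,-0.068,0,0,0,0.0637],[-0.197,-0.085,0,0,0,0.0764],[-0.228,-0.104,0,0,0,0.0891],[-0.258,-0.124,0,0,0,0.1019],[-0.315,-0.167,0,0,0,0.1273]]]'
$P '[[[-0.043,-0.014,0,0,0,0.0159],[-0.085,-0.03,0,0,0,0.0318],[-0.134,-0.052,0,0,0,0.0509],[-0.166,-0.068,0,0,0,0.0637],[-0.197,-0.085,0,0,0,0.0764],[-0.197,-0.085,0,0,0,0.0764],[-0.197,-0.085,0,0,0,0.0764],[-0.197,-0.085,0,0,0,0.0764]]]'
```

```text
clock: 5.2
eef_pos: [513.6, 5.9, 164.8]
tcp_rot: [-3.141, -0.004, 0.452]
contact_force: [-2.0, 10.3, 12.2]
opening: 0.097
grasp_force: 59.4
clock: 5.87
eef_pos: [443.0, 8.1, 164.8]
tcp_rot: [-3.14, -0.005, 0.052]
contact_force: [3.1, 12.3, 9.6]
opening: 0.099
grasp_force: 59.5
clock: 6.53
eef_pos: [402.5, 22.8, 164.9]
tcp_rot: [-3.139, -0.004, -0.186]
contact_force: [1.5, 5.4, 8.0]
opening: 0.098
grasp_force: 59.2
```

```bash
P='python3 -m inch'
$P '[[[0,0,0,0,0,0],[0,0,0,0,0,0],[0,0,0,0,0,0],[0,0,0,0,0,0],[0,0,-0.2,0,0,0],[0,0,-0.4,0,0,0],[0,0,-0.5,0,0,0],[0,0,-0.5,0,0,0]]]' 0.2
python3 - <<'E'
from h import *
P=np.array([(638.8,92),(622.3,68.6),(579,30.8),(513.6,5.9),(443,8.1),(402.5,22.8)])
b=least_squares(lambda q:np.hypot(*(P-q[:2]).T)-q[2],[483,183,179]);print(b.x,b.fun.round(1))
v=P-b.x[:2];print((np.arctan2(v[:,1],v[:,0])-np.arctan2(-172,-51)).round(3))
cv2.imwrite("pics/o_side.png",r.grab_frame("side")[:,:,::-1]);cv2.imwrite("pics/o_top.png",r.grab_frame("top")[:,:,::-1])
print(goal([425,-139.5,250],R.from_euler("xyz",[np.pi,0,-.16])).round(3))
I=[cv2.resize(cv2.imread(f"pics/o_{n}.png"),(400,300)) for n in("side","top")]
cv2.imwrite("pics/o.png",np.hstack(I))
E
```

```text
clock: 7.2
eef_pos: [403.1, 22.0, 267.7]
tcp_rot: [-3.14, -0.007, -0.186]
contact_force: [1.2, -0.1, 0.9]
opening: 0.598
grasp_force: 0.0
[483.68267856 183.52404344 180.07739928] [ 0. -0. -0.  0.  0. -0.]
[ 1.326  1.167  0.846  0.455  0.06  -0.179]
[ 0.268  0.771  0.069 -0.    -0.001 -0.008]
```

View pics/o.png

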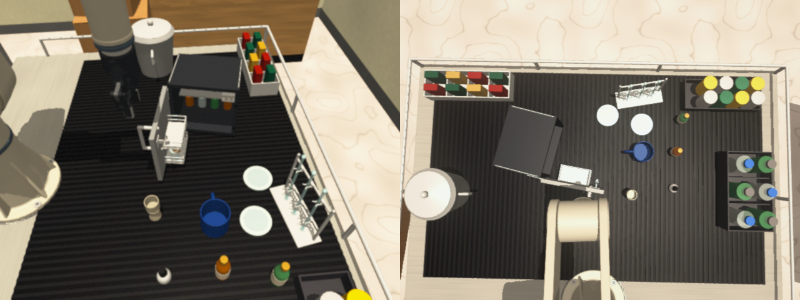

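The door stands open at about 1.5 rad, with the rack facing right at (178,135) in the side panel, and everything else is in place. Now I go to the jigger.

```bash
P='python3 -m inch'
$P '[[[0.265,0.77,0.07,0,0,0],[0.265,0.77,0.07,0,0,0],[0.265,0.77,0.07,0,0,0],[0.265,0.77,0.07,0,0,0],[0.265,0.77,0.07,0,0,0],[0.265,0.77,0.3,0,0,0],[0.265,0.77,0.5,0,0,0],[0.265,0.77,0.5,0,0,0]]]' 1
python3 -c "
from h import *
print(goal([425,-139.2,45],R.from_euler('xyz',[np.pi,0,-.18])).round(3))"
```

```text
clock: 7.97
eef_pos: [418.8, -137.6, 156.5]
tcp_rot: [-3.14, 0.012, -0.187]
contact_force: [-2.7, 0.9, -0.7]
opening: 1.001
grasp_force: 0.0
[ 0.039  0.003  0.557 -0.001  0.004 -0.002]
```

```bash
P='python3 -m inch'
$P '[[[0,0,0,0,0,0],[0,0,0,0,0,0]]]'
python3 -c "
from h import *
print(goal([425,-139.2,45],R.from_euler('xyz',[np.pi,0,-.18])).round(3))"
```

```text
clock: 8.13
eef_pos: [424.2, -138.9, 163.8]
tcp_rot: [-3.141, 0.001, -0.186]
contact_force: [0.7, -0.3, 1.1]
opening: 1.0
grasp_force: 0.0
[ 0.005  0.001  0.594 -0.     0.    -0.002]
```

```bash
P='python3 -m inch'
$P '[[[0.005,0,0.2,0,0,0],[0.005,0,0.4,0,0,0],[0.005,0,0.5,0,0,0],[0.005,0,0.57,0,0,0],[0.005,0,0.605,0,0,0],[0.005,0,0.605,0,0,0]]]'
$P '[[[0,0,0,0,0,0],[0,0,0,0,0,0],[0,0,0,0,0,0],[0,0,0,0,0,0],[0,0,0,0,0,0],[0,0,0,0,0,0],[0,0,0,0,0,0],[0,0,0,0,0,0]]]' -1 30
```

```text
clock: 8.63
eef_pos: [425.9, -139.3, 42.7]
tcp_rot: [3.142, -0.0, -0.186]
contact_force: [0.3, -0.9, 0.2]
opening: 1.0
grasp_force: 0.0
clock: 9.3
eef_pos: [426.1, -139.7, 43.4]
tcp_rot: [3.141, -0.002, -0.186]
contact_force: [-0.8, -1.7, 8.7]
opening: 0.457
grasp_force: 29.0
```

```bash
P='python3 -m inch'
$P '[[[0,0,-0.05,0,0,0],[0,0,-0.15,0,0,0],[0,0,-0.35,0,0,0],[0,0,-0.55,0,0,0],[0,0,-0.75,0,0,0],[0,0,-0.95,0,0,0],[0,0,-1,0,0,0],[0,0,-1,0,0,0]]]'
python3 - <<'E'
from h import *
c=[]
for n,x,y in(("side",230,130),("top",210,230)):
    I=cv2.imread(f"pics/o_{n}.png")[y:y+100,x:x+100]; I=cv2.resize(I,(400,400),interpolation=cv2.INTER_CUBIC)
    for i in range(0,100,20): cv2.putText(I,str(x+i),(i*4,10),0,.35,(0,255,255),1);cv2.putText(I,str(y+i),(0,i*4+4),0,.35,(0,255,255),1);cv2.line(I,(i*4,12),(i*4,18),(0,255,255),1)
    A=R.from_euler("z",-.18);P=A.apply([[29,-104,100],[.5,-50.5,130],[.5,-157.5,130],[57.5,-157.5,130],[57.5,-50.5,130],[-14,-220,206],[0,-220,206],[-51,-172,198]])+[483.7,183.5,0]
    for u,v in proj(n,P): cv2.circle(I,(int((u-x)*4),int((v-y)*4)),2,(0,0,255),-1)
    c.append(I)
cv2.imwrite("pics/rack.png",np.hstack(c))
E
```

```text
clock: 9.97
eef_pos: [426.9, -139.9, 246.2]
tcp_rot: [3.141, -0.007, -0.186]
contact_force: [0.4, 1.0, -1.1]
opening: 0.459
grasp_force: 30.7
```

View pics/rack.png

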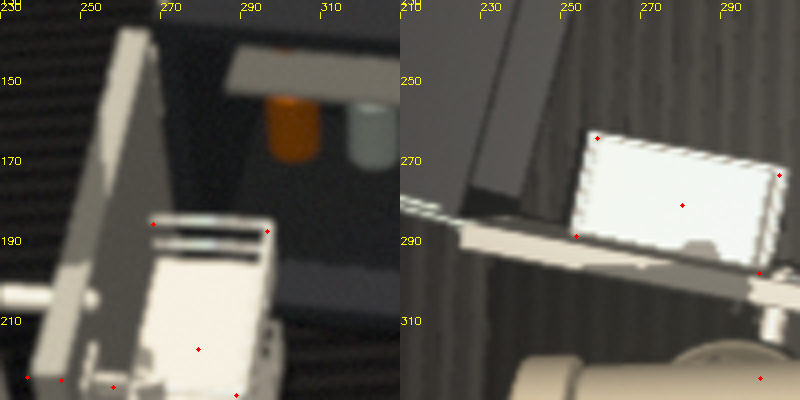

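The projected model points (red) sit on the rack's corners to within 1–2 px, so the target is (493.6, 76.0).

```bash
P='python3 -m inch'
$P '[[[0.03,0,-0.1,0,0,0],[0.13,-0.1,-0.14,0,0,0],[0.13,-0.25,-0.14,0,0,0],[0.13,-0.4,-0.14,0,0,0],[0.13,-0.55,-0.14,0,0,0],[0.13,-0.7,-0.14,0,0,0],[0.13,-0.8,-0.14,0,0,0],[0.13,-0.85,-0.14,0,0,0]]]'
$P '[[[0,-0.1,0,0,0,0],[0,-0.2,0,0,0,0],[0,-0.26,0,0,0,0],[0,-0.27,0,0,0,0],[0,-0.27,0,0,0,0]]]'
python3 -c "
from h import *
print(goal([493.6,76,160],R.from_euler('xyz',[np.pi,0,-.18])).round(3))"
```

```text
clock: 10.63
eef_pos: [481.2, 25.1, 268.3]
tcp_rot: [3.141, 0.003, -0.184]
contact_force: [1.1, -0.4, -0.9]
opening: 0.459
grasp_force: 30.7
clock: 11.05
eef_pos: [491.7, 76.0, 269.4]
tcp_rot: [3.141, 0.001, -0.185]
contact_force: [0.8, -0.2, -1.6]
opening: 0.456
grasp_force: 30.7
[ 0.01  -0.002  0.547  0.     0.    -0.002]
```

```bash
P='python3 -m inch'
$P '[[[0.01,0,0.1,0,0,0],[0.01,0,0.2,0,0,0],[0.01,0,0.3,0,0,0],[0.01,0,0.4,0,0,0],[0.01,0,0.5,0,0,0],[0.01,0,0.54,0,0,0],[0.01,0,0.56,0,0,0],[0.01,0,0.56,0,0,0]]]'
$P '[[[0,0,0.01,0,0,0],[0,0,0.02,0,0,0],[0,0,0.03,0,0,0],[0,0,0.035,0,0,0],[0,0,0.04,0,0,0],[0,0,0.045,0,0,0],[0,0,0.045,0,0,0],[0,0,0.045,0,0,0]]]'
```

```text
clock: 11.72
eef_pos: [493.7, 75.0, 157.8]
tcp_rot: [3.141, 0.001, -0.187]
contact_force: [0.4, -0.4, -0.7]
opening: 0.461
grasp_force: 30.7
clock: 12.38
eef_pos: [494.1, 75.7, 149.3]
tcp_rot: [-3.142, -0.0, -0.186]
contact_force: [-0.1, -0.1, -1.2]
opening: 0.454
grasp_force: 30.7
```

```bash
P='python3 -m inch'
$P '[[[0,0,0.005,0,0,0],[0,0,0.01,0,0,0],[0,0,0.015,0,0,0],[0,0,0.02,0,0,0],[0,0,0.02,0,0,0]]]'
$P '[[[0,0,0.004,0,0,0],[0,0,0.007,0,0,0],[0,0,0.007,0,0,0]]]'
```

```text
clock: 12.8
eef_pos: [493.9, 75.6, 145.0]
tcp_rot: [3.141, 0.0, -0.186]
contact_force: [0.4, 0.6, -0.7]
opening: 0.459
grasp_force: 30.7
clock: 13.05
eef_pos: [494.0, 75.6, 143.8]
tcp_rot: [3.142, 0.0, -0.186]
contact_force: [0.0, 0.2, -1.1]
opening: 0.455
grasp_force: 30.7
```

```bash
P='python3 -m inch'
$P '[[[0,0,0.003,0,0,0],[0,0,0.006,0,0,0],[0,0,0.006,0,0,0]]]'
$P '[[[0,0,0.003,0,0,0],[0,0,0.006,0,0,0],[0,0,0.006,0,0,0]]]'
```

```text
clock: 13.3
eef_pos: [495.0, 75.7, 143.4]
tcp_rot: [-3.141, -0.002, -0.186]
contact_force: [0.0, -0.8, 5.0]
opening: 0.458
grasp_force: 30.9
clock: 13.55
eef_pos: [496.2, 75.8, 143.3]
tcp_rot: [-3.14, -0.004, -0.186]
contact_force: [-0.1, -1.6, 14.3]
opening: 0.458
grasp_force: 31.1
```

```bash
P='python3 -m inch'
$P '[[[0,0,-0.004,0,0,0],[0,0,-0.006,0,0,0],[0,0,-0.006,0,0,0]]]'
$P '[[[0,0,0,0,0,0],[0,0,0,0,0,0],[0,0,0,0,0,0],[0,0,0,0,0,0],[0,0,0,0,0,0]]]' 0.4
$P '[[[0,0,-0.03,0,0,0],[0,0,-0.1,0,0,0],[0,0,-0.2,0,0,0],[0,0,-0.35,0,0,0],[0,0,-0.5,0,0,0],[0,0,-0.65,0,0,0],[0,0,-0.65,0,0,0]]]'
python3 - <<'E'
from h import *
I=[r.grab_frame(n)[:,:,::-1] for n in("side","top")]
cv2.imwrite("pics/p.png",np.hstack([cv2.resize(I[0][130:270,220:360],(400,400)),cv2.resize(I[1][220:360,200:340],(400,400))]))
print(goal([402.5,22.8,250],R.from_euler('xyz',[np.pi,0,-.18])).round(3))
E
```

```text
clock: 13.8
eef_pos: [494.9, 75.8, 143.4]
tcp_rot: [-3.141, -0.002, -0.186]
contact_force: [1.6, -0.2, 8.0]
opening: 0.461
grasp_force: 31.1
clock: 14.22
eef_pos: [493.9, 75.6, 142.5]
tcp_rot: [3.141, 0.001, -0.186]
contact_force: [-0.2, -0.2, 0.3]
opening: 0.702
grasp_force: 0.0
clock: 14.8
eef_pos: [496.9, 76.1, 278.8]
tcp_rot: [-3.139, -0.008, -0.186]
contact_force: [1.5, 0.5, 1.2]
opening: 0.699
grasp_force: 0.0
[-0.404  0.346  0.119 -0.    -0.001 -0.002]
```

View pics/p.png

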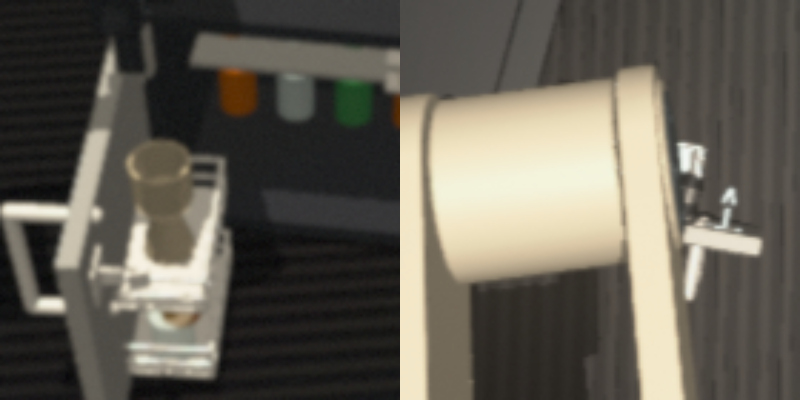

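The jigger stands upright in the upper rack (left panel, (160,200)) with the door still open. Next I re-grip the pull.

```bash
P='python3 -m inch'
$P '[[[-0.2,0.17,0,0,0,0],[-0.4,0.345,0,0,0,0],[-0.4,0.345,0,0,0,0],[-0.4,0.345,0.1,0,0,0],[-0.4,0.345,0.2,0,0,0],[-0.4,0.345,0.2,0,0,0],[-0.4,0.345,0.2,0,0,0]]]' 0
python3 -c "
from h import *
print(goal([402.5,22.8,163],R.from_euler('xyz',[np.pi,0,-.18])).round(3))"
```

```text
clock: 15.48
eef_pos: [401.4, 22.5, 231.5]
tcp_rot: [3.141, 0.004, -0.186]
contact_force: [-0.2, -0.4, -1.2]
opening: 0.498
grasp_force: 0.0
[ 0.006 -0.003  0.343  0.     0.001 -0.002]
```

```bash
P='python3 -m inch'
$P '[[[0.005,0,0.1,0,0,0],[0.005,0,0.2,0,0,0],[0.005,0,0.28,0,0,0],[0.005,0,0.34,0,0,0],[0.005,0,0.34,0,0,0],[0.005,0,0.34,0,0,0]]]'
$P '[[[0,0,0,0,0,0],[0,0,0,0,0,0],[0,0,0,0,0,0],[0,0,0,0,0,0],[0,0,0,0,0,0],[0,0,0,0,0,0],[0,0,0,0,0,0]]]' -1 40
```

```text
clock: 15.98
eef_pos: [403.9, 22.6, 164.9]
tcp_rot: [3.141, 0.001, -0.186]
contact_force: [-0.4, -0.3, 0.0]
opening: 0.499
grasp_force: 0.0
clock: 16.57
eef_pos: [404.2, 22.1, 165.7]
tcp_rot: [3.141, -0.001, -0.186]
contact_force: [-0.8, -3.1, 5.6]
opening: 0.106
grasp_force: 38.9
```

```bash
python3 -c "
from math import *
for t in [.015,.03,.06,.09,.12,.15,.18,.2,.24,.28,.32,.35]:
    t=-t;c,s=cos(t),sin(t); print(t,round((51-51*c-172*s)/200,3),round((-172-51*s+172*c)/200,3),round(t/pi,4))"
```

```text
-0.015 0.013 0.004 -0.0048
-0.03 0.026 0.007 -0.0095
-0.06 0.052 0.014 -0.0191
-0.09 0.078 0.019 -0.0286
-0.12 0.105 0.024 -0.0382
-0.15 0.131 0.028 -0.0477
-0.18 0.158 0.032 -0.0573
-0.2 0.176 0.034 -0.0637
-0.24 0.212 0.036 -0.0764
-0.28 0.248 0.037 -0.0891
-0.32 0.283 0.037 -0.1019
-0.35 0.31 0.035 -0.1114
```

```bash
P='python3 -m inch'
$P '[[[0.013,0.004,0,0,0,-0.0048],[0.026,0.007,0,0,0,-0.0095],[0.052,0.014,0,0,0,-0.0191],[0.078,0.019,0,0,0,-0.0286],[0.105,0.024,0,0,0,-0.0382],[0.131,0.028,0,0,0,-0.0477],[0.158,0.032,0,0,0,-0.0573],[0.176,0.034,0,0,0,-0.0637]]]' -1 50
for i in 1; do $P '[[[0.026,0.007,0,0,0,-0.0095],[0.052,0.014,0,0,0,-0.0191],[0.078,0.019,0,0,0,-0.0286],[0.105,0.024,0,0,0,-0.0382],[0.131,0.028,0,0,0,-0.0477],[0.158,0.032,0,0,0,-0.0573],[0.176,0.034,0,0,0,-0.0637],[0.212,0.036,0,0,0,-0.0764]]]'; done
$P '[[[0.026,0.007,0,0,0,-0.0095],[0.052,0.014,0,0,0,-0.0191],[0.078,0.019,0,0,0,-0.0286],[0.105,0.024,0,0,0,-0.0382],[0.131,0.028,0,0,0,-0.0477],[0.158,0.032,0,0,0,-0.0573],[0.176,0.034,0,0,0,-0.0637],[0.212,0.036,0,0,0,-0.0764]]]'
```

```text
clock: 17.23
eef_pos: [438.4, 9.4, 165.6]
tcp_rot: [-3.141, -0.002, 0.016]
contact_force: [-0.1, 4.1, 6.9]
opening: 0.106
grasp_force: 48.9
clock: 17.9
eef_pos: [480.3, 3.6, 165.7]
tcp_rot: [-3.14, -0.002, 0.254]
contact_force: [-0.1, 8.0, 4.8]
opening: 0.104
grasp_force: 49.2
clock: 18.57
eef_pos: [522.6, 7.8, 165.6]
tcp_rot: [-3.14, -0.002, 0.494]
contact_force: [-2.8, 10.7, 6.9]
opening: 0.103
grasp_force: 49.4
```

```bash
P='python3 -m inch'
$P '[[[0.026,0.003,0,0,0,-0.0095],[0.052,0.008,0,0,0,-0.0191],[0.078,0.013,0,0,0,-0.0286],[0.105,0.017,0,0,0,-0.0382],[0.131,0.021,0,0,0,-0.0477],[0.158,0.025,0,0,0,-0.0573],[0.176,0.027,0,0,0,-0.0637],[0.212,0.029,0,0,0,-0.0764]]]'
$P '[[[0.026,0.007,0,0,0,-0.0095],[0.052,0.014,0,0,0,-0.0191],[0.078,0.019,0,0,0,-0.0286],[0.105,0.024,0,0,0,-0.0382],[0.131,0.028,0,0,0,-0.0477],[0.158,0.032,0,0,0,-0.0573],[0.176,0.034,0,0,0,-0.0637],[0.212,0.036,0,0,0,-0.0764]]]'
$P '[[[0.026,0.007,0,0,0,-0.0095],[0.052,0.014,0,0,0,-0.0191],[0.078,0.019,0,0,0,-0.0286],[0.105,0.024,0,0,0,-0.0382],[0.131,0.028,0,0,0,-0.0477],[0.131,0.028,0,0,0,-0.0477],[0.131,0.028,0,0,0,-0.0477]]]'
```

```text
clock: 19.23
eef_pos: [562.7, 21.9, 165.7]
tcp_rot: [-3.141, -0.001, 0.735]
contact_force: [-2.1, 4.1, 6.9]
opening: 0.104
grasp_force: 49.2
clock: 19.9
eef_pos: [598.7, 45.1, 165.7]
tcp_rot: [-3.141, -0.001, 0.975]
contact_force: [-4.2, 4.3, 8.1]
opening: 0.104
grasp_force: 49.2
clock: 20.48
eef_pos: [618.2, 64.1, 165.7]
tcp_rot: [-3.141, -0.001, 1.124]
contact_force: [-3.9, 3.8, 8.4]
opening: 0.104
grasp_force: 49.3
```

```bash
P='python3 -m inch'
$P '[[[0.026,0.007,0,0,0,-0.0095],[0.052,0.014,0,0,0,-0.0191],[0.078,0.019,0,0,0,-0.0286],[0.105,0.024,0,0,0,-0.0382],[0.105,0.024,0,0,0,-0.0382],[0.105,0.024,0,0,0,-0.0382]]]'
$P '[[[0.013,0.004,0,0,0,-0.0048],[0.026,0.007,0,0,0,-0.0095],[0.026,0.007,0,0,0,-0.0095]]]'
```

```text
clock: 20.98
eef_pos: [631.4, 80.8, 165.7]
tcp_rot: [-3.141, -0.001, 1.244]
contact_force: [-3.8, 3.5, 7.6]
opening: 0.103
grasp_force: 49.3
clock: 21.23
eef_pos: [634.2, 85.1, 165.7]
tcp_rot: [-3.141, -0.001, 1.275]
contact_force: [-6.0, 2.9, 8.4]
opening: 0.106
grasp_force: 49.3
```

```bash
P='python3 -m inch'
$P '[[[0.009,0.002,0,0,0,-0.0032],[0.017,0.005,0,0,0,-0.0064],[0.017,0.005,0,0,0,-0.0064]]]'
$P '[[[0.009,0.002,0,0,0,-0.0032],[0.009,0.002,0,0,0,-0.0032]]]'
```

```text
clock: 21.48
eef_pos: [635.7, 87.4, 165.7]
tcp_rot: [-3.14, 0.0, 1.295]
contact_force: [-6.8, 0.2, 10.9]
opening: 0.103
grasp_force: 49.4
clock: 21.65
eef_pos: [636.4, 88.4, 165.7]
tcp_rot: [-3.14, 0.001, 1.305]
contact_force: [-7.5, -1.7, 10.6]
opening: 0.104
grasp_force: 49.5
```

```bash
P='python3 -m inch'
$P '[[[0.009,0.002,0,0,0,-0.0032],[0.009,0.002,0,0,0,-0.0032]]]'
$P '[[[0.009,0.002,0,0,0,-0.0032],[0.009,0.002,0,0,0,-0.0032]]]'
$P '[[[0.0045,0.001,0,0,0,-0.0016],[0.0045,0.001,0,0,0,-0.0016]]]'
```

```text
clock: 21.82
eef_pos: [637.0, 89.4, 165.7]
tcp_rot: [-3.14, 0.002, 1.315]
contact_force: [-8.2, -5.7, 11.0]
opening: 0.105
grasp_force: 49.5
clock: 21.98
eef_pos: [638.7, 92.2, 165.7]
tcp_rot: [-3.141, -0.0, 1.324]
contact_force: [-4.7, 2.4, 6.2]
opening: 0.103
grasp_force: 49.0
clock: 22.15
eef_pos: [638.8, 92.4, 165.7]
tcp_rot: [-3.141, 0.001, 1.329]
contact_force: [-6.3, -3.0, 10.1]
opening: 0.102
grasp_force: 49.4
```

It snapped home: a 3 mm jump, then the push rose with no motion. I'll back off the last step to unload the buffers, then release.

```bash
P='python3 -m inch'
$P '[[[-0.004,-0.003,0,0,0,0.0016],[-0.004,-0.003,0,0,0,0.0016],[-0.004,-0.003,0,0,0,0.0016]]]'
$P '[[[0,0,0,0,0,0],[0,0,0,0,0,0],[0,0,0,0,0,0],[0,0,0,0,0,0],[0,0,0,0,0,0],[0,0,0,0,0,0]]]' 0
$P '[[[0,0,-0.1,0,0,0],[0,0,-0.2,0,0,0],[0,0,-0.35,0,0,0],[0,0,-0.5,0,0,0],[0,0,-0.65,0,0,0],[0,0,-0.65,0,0,0]]]'
$P '[[[-0.2,0,0,0,0,0],[-0.4,0,0,0,0,0],[-0.6,0,0,0,0,0],[-0.8,0,0,0,0,0],[-1,0,0,0,0,0],[-1,0,0,0,0,0],[-1,0,0,0,0,0]]]'
$P '[[[0,0.2,0,0,0,0],[0,0,0,0,0,0],[0,-0.2,0,0,0,0],[0,-0.4,0,0,0,0],[0,-0.6,0,0,0,0],[0,-0.8,0,0,0,0],[0,-0.9,0,0,0,0],[0,-0.9,0,0,0,0]]]'
python3 - <<'E'
from h import *
I=[r.grab_frame(n)[:,:,::-1] for n in("side","top")]
s0,t0=[cv2.imread(f"pics/{n}0.png") for n in("side","top")]
print([np.abs(cv2.absdiff(a,b)[y0:y1,x0:x1].astype(int)).max(2).mean().round(2) for a,b,(x0,x1,y0,y1) in((I[0],s0,(320,470,260,460)),(I[1],t0,(310,470,165,270)))])
cv2.imwrite("pics/f.png",np.vstack([np.hstack([cv2.resize(I[0][80:225,260:390],(390,435)),cv2.resize(I[1][160:305,145:280],(405,435))])]))
E
```

```text
clock: 22.4
eef_pos: [638.8, 92.4, 165.7]
tcp_rot: [3.141, -0.0, 1.324]
contact_force: [-3.3, -0.5, 6.8]
opening: 0.107
grasp_force: 49.1
clock: 22.9
eef_pos: [638.6, 92.3, 164.6]
tcp_rot: [-3.141, 0.0, 1.324]
contact_force: [0.8, -0.4, -0.4]
opening: 0.5
grasp_force: 0.0
clock: 23.4
eef_pos: [641.5, 92.7, 301.5]
tcp_rot: [3.133, -0.004, 1.324]
contact_force: [0.2, 0.2, 0.2]
opening: 0.5
grasp_force: 0.0
clock: 23.98
eef_pos: [589.3, -103.6, 294.7]
tcp_rot: [3.141, -0.0, 1.32]
contact_force: [0.3, 0.4, -1.0]
opening: 0.502
grasp_force: 0.0
clock: 24.65
eef_pos: [411.7, -55.7, 294.5]
tcp_rot: [-3.14, -0.0, 1.326]
contact_force: [0.6, -0.3, 0.3]
opening: 0.498
grasp_force: 0.0
[np.float64(2.32), np.float64(1.12)]
```

View pics/f.png

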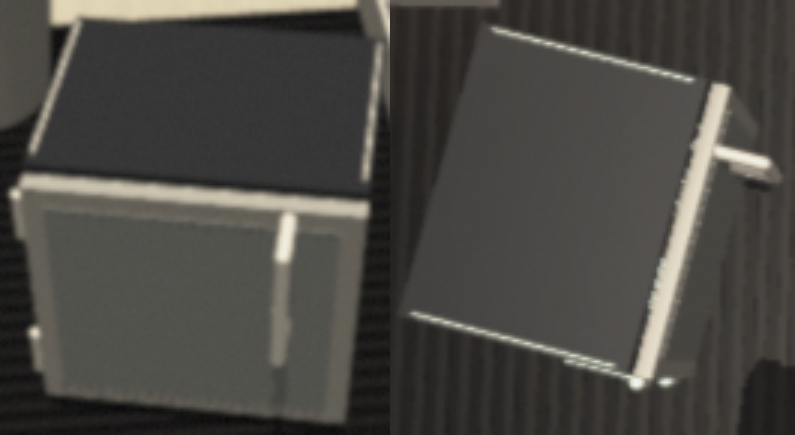

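The door stands fully shut, identical to the starting pictures (pull top at (289,213) in the crop, free corner at (732,87)), the bystanders' regions are unchanged, and the arm is clear. I'll hand it in.

```bash
python3 -c "
from rig import r
print(r.sign_off())"
```

```text
the job is handed in; nothing more can be done
None
```

The jigger was set down upright in the upper door rack, the door was pushed gently until the rollers snapped it home and then released, and the job was handed in at about 25 s; image checks showed the door shut as at the start and no sign that the bystanders moved.

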